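# Hold an LED module flush on the sloped light tester

## Task

Set the tester with its keys: press yellow, then blue, then green, one at a time, and keep off the red one. Then pick up the LED module with the yellow dot by its heat sink, tilt it to match the sloped test head and press it board-side down, centred and flush on the round spring plate, gently but so that the plate is pushed at least half-way in; finish while still holding it pressed there, do not let go. Leave the other modules and the screwdriver where they are and do not shift the head from its set angle.

Things in the scene. Friction and masses are not known exactly. Their poses are not given: they have to be found in the camera images.
- module_mid (a point): centre (22.5 mm above the board's face) of the LED module to be tested, the one with the YELLOW dot on top: a round green board, 60 mm wide and 3 mm thick, face down under a square finned heat sink, 45 mm high in all. z points up from the board through the heat sink, x and y are square to the sink's sides. It starts standing on the black tray
- module: the same module, 0.08 to 0.15 kg; origin at the centre of the board's face (its underside). The heat sink is 40 x 40 mm with flat sides from 7 to 45 mm above that face; either pair of sides can be gripped, fingertips at least 9 mm above the face so that they clear the board
- passed1_mid (a point): an LED module already tested (BLUE dot), same size, on the black tray: leave alone. Point at its centre
- passed2_mid (a point): another module already tested (BLUE dot), same size, on the black tray: leave alone. Point at its centre
- driver: small screwdriver, 140 mm long, lying on the bench beside the tray: leave alone
- tray: black tray, 330 x 115 mm and 12 mm high, long side along its x, carrying three modules about 100 mm apart; origin at the centre of its underside, on the bench; fixed
- tester: light tester: grey console, 200 mm deep (x), 340 wide (y), 60 high, fixed; origin at the centre of its underside; -x is its front, towards the robot. On its +y half stands the dark test head, 100 mm square, between two cheeks 143 mm high (with their clamp knobs 164 mm wide over all); on its -y half are four keys in a square, 48 mm apart, with a display 103 mm high behind them
- plate_face (a point): centre of the round cream spring plate, 68 mm wide, on the test head. z is the outward normal of the sloped face, x points up the slope, y lies level. The face rises away from the robot by 20 to 37 degrees, set anew each time. The plate stands 6 mm proud of the collar below it. A white lip on the low side, 36 mm wide and 36.5 mm from the centre, stands at the height of the resting plate
- plate (a joint): how far the spring plate is pushed in along its normal: 0 at rest, 0.006 m fully in; it begins to give at 2 N and takes 1 N more for each mm (5 N half-way)
- head_edge (a point): middle of the test head's upper edge, 50 mm from its pivot; the head is clamped stiffly at its angle (it slips at some 4 N m)
- key_yellow_top (a point): centre of the top of the round yellow key (24 mm diameter; clears the last result). The key is pressed straight down
- key_yellow (a joint): travel of the yellow key: 0 up, 0.005 m fully down, which takes 4 N; it springs back
- key_blue_top (a point): centre of the top of the round blue key (24 mm diameter; chooses the program). The key is pressed straight down
- key_blue (a joint): travel of the blue key: 0 up, 0.005 m fully down, which takes 4 N; it springs back
- key_green_top (a point): centre of the top of the round green key (24 mm diameter; arms the tester). The key is pressed straight down
- key_green (a joint): travel of the green key: 0 up, 0.005 m fully down, which takes 4 N; it springs back
- key_red_top (a point): centre of the top of the round red key (24 mm diameter; abort, leave alone). The key is pressed straight down
- key_red (a joint): travel of the red key: 0 up, 0.005 m fully down, which takes 4 N; it springs back

How it is judged (in metres and radians):
On the way, in this order (a step that is already met when the one before it is completed fails the run):
1. the yellow key is pressed down (more than 3 mm) (value of joint key_yellow above 0.003 m), for 0.05 s.
2. the blue key is pressed down (more than 3 mm) (value of joint key_blue above 0.003 m), for 0.05 s.
3. the green key is pressed down (more than 3 mm) (value of joint key_green above 0.003 m), for 0.05 s.
4. the module with the yellow dot is lifted off the tray in the fingers (height (world z) of module_mid above 0.065 m and contact force between module and the fingers above 1 N and contact force between module and tray below 0.1 N), for 0.2 s.
At the end, for the whole second after the job is handed in: The yellow-dot module is held by the fingers with its board's face centred within 7 mm of the spring plate's centre and parallel to it within 0.045 rad (2.6 degrees), the plate is pushed in by more than 2 mm, the push on the tester is between 3 and 20 N, the module is still, and all keys are up (distance between module and plate_face below 0.007 m and angle between the z axis of module_mid and the z axis of plate_face, either way round below 0.045 rad and value of joint plate above 0.002 m and contact force between module and the fingers above 2 N and contact force between module and tester between 3 and 20 N and linear speed of module below 0.02 m/s and value of joint each of key_yellow, key_blue, key_green, key_red below 0.0015 m); the arm keeps its last pose, push and grip.
It fails at once if the red key is pressed (value of joint key_red above 0.002 m).
It fails at once if two keys are down at once (value of joint each of key_yellow, key_blue above 0.002 m or value of joint each of key_yellow, key_green above 0.002 m or value of joint each of key_yellow, key_red above 0.002 m or value of joint each of key_blue, key_green above 0.002 m or value of joint each of key_blue, key_red above 0.002 m or value of joint each of key_green, key_red above 0.002 m).
It fails at once if the module is pushed on the tester with more than 25 N (contact force between module and tester above 25 N).
It fails at once if a tested module or the screwdriver is moved by more than 20 mm (distance of any of passed1_mid, passed2_mid, driver from where it was at the start of the episode above 0.02 m).
It fails at once if the test head is shifted from its set angle (distance of head_edge from where it was at the start of the episode above 0.006 m).
It also fails if it takes over 58 s, if anything falls off the work surface, if the arm or the gripper's body presses on something with over 40 N, if the wrist force passes 120 N, or if a joint passes its speed limit or range.

## Robot

A 6-joint arm with a two-finger parallel gripper is mounted at the origin on the work surface. World frame = base frame: x ahead of the robot, y to its left, z up, the work surface at z = 0. Lengths are in m, angles in degrees, forces in N, time in s.
With the tool pointing down it reaches from about 0.25 to 0.725 m from the base axis. Payload 9.7 kg.
Tool frame: the origin (TCP) lies at the very end of the fingers, on their centre line; the grasp point (between the pads) lies 19 mm behind it; z points along the fingers, y is the direction in which the jaws open and shut (so a half turn about z gives the same grasp; the last joint's range is limited). The gripper opens to 85 mm and grips with 20 to 120 N. Pads are 22 mm wide; open, the fingers measure 114 mm over their backs; the gripper's body (76 mm by 85 mm) begins 54 mm behind the grasp point. The pads swing forward as they close: fully open they stand 13 mm farther back than shut.
Start: joints at [-71.448, 4.979, 10.078, 95.1, 0, 90], TCP at [0.175, -0.521, 0.231] pointing down, gripper open.
Joint ranges: [-179.16, 179.16], [-48.56, 103.87], [-65.8, 70.77], [-126.05, 130.52], [-82.76, 87.17], [-180, 180]. Speed limits (degrees/s): [127.2, 127.2, 147.25, 180, 180, 180].

## Interface

Orientations are given as [roll, pitch, yaw] about the fixed x, y, z axes, in that order (R = Rz(yaw) Ry(pitch) Rx(roll)).
In Python, from workcell import bot gives the robot as it stands. The module is installed in compiled form; this text tells all that it offers.
- The arm moves only by the tool step_arm, never from a script. Its arguments are lists of equal length, an entry for each row: "dr": the turn, a rotation vector about the tool's x, y, z in rad, a list of three; "xyz": the shift along the tool's x, y, z in units of 40 mm (1.0 is 40 mm), a list of three; "gripper": the opening, from 0 (shut) to 1 (fully open). In form: {"dr": [[wx, wy, wz], ...], "xyz": [[x, y, z], ...], "gripper": [gripper, ...]}. A call has exactly 8 rows; each row is the pose to reach, as a shift and turn from the pose commanded when the call began, along the tool's axes at that moment; what a row does not reach only later rows make up. A row lasts 1/10 s, in which the tool goes at most 50 mm and 8.59 degrees, less where a joint would pass 70% of its speed; a pose out of reach is approached as far as the arm can. A call with a gripper value outside its range is refused whole. The fingers move at their own pace and stop on an object; "squeeze" is the grip in N (left out, the last holds). Time passes only in rows, so rows that repeat a pose let the fingers close, or fill a call up. It gives the time, the measured TCP pose, the force and the opening at its end, in the units of the state.
- bot.get_obs(): the state, without advancing time (a new reading comes with each control period).
- bot.camera(name): name is "scene" or "top"; returns a dict with "image" (480x640x3 uint8, red, green, blue), "camera_matrix" (3x3 intrinsics, pixels), "k1" (the pictures are not rectified: a ray, as slopes to the right and down, at radius r is drawn at 1 + k1 r^2 times it, then the intrinsics apply), "R" (3x3) and "t" (3): a world point X has camera coordinates R X + t. Camera axes: x right, y down, z forward; pixel columns grow to the right and rows downward; lengths in m; the calibration is good to about 2 mm. A picture is of the moment at which its call begins. There is no depth.
- bot.job_done(): hands the job in, once; it reports no verdict.
Trained networks look in a picture, given as the dict that the camera call returned (one of the last four; its "shot" number tells which), for a name from the list of things; names that differ only in an ending like _2 or _b are one class to them, and where a whole thing is asked for, a point or a joint stands for the part that bears it (a point fixed in the world has none). Each returns a list of dicts, best first, with "p" (0 to 1); they miss things now and then, are a little off and sometimes report something else, mostly with a low value. They report only what shows in the picture. A call takes as long as a camera call.
- bot.regions_of(picture, thing): "region" (480x640 bool, what is visible of it) and "box" ([centre column, centre row, width, height] in pixels, round what is visible of it).
The state is a dict: "time": time; "q": joint angles; "qd": joint speeds; "joint_efforts": joint torques, N m; "ee_pos": TCP position; "tcp_rot": TCP orientation; "wrist_force": force on the tool from outside, world axes, zero at the start; "torque": the same for the moment, N m; "opening": finger opening in m.
Only numpy, scipy, OpenCV 4.12 (cv2) and the standard library are available. Lean on these libraries where they do the work, as an engineer would, in place of code of your own. Each camera call takes 0.05 s, during which the arm holds its last target.

## Working session

There is one attempt and no reset: what is moved stays moved. The work goes in short steps, Python scripts to look and compute and a tool call to move; the robot and the scene stay as the last step left them, time stands still between calls to the robot, and variables do not carry over. Pictures are saved under pics/ and viewed, and the job is handed in when it is done.

Besides the shell and the picture viewer there is one more tool, called by a JSON object that holds its "fn" and its "kwargs", one argument or row to a line. step_arm: Moves the arm, as the interface text tells. Its arguments: {"type":"object","properties":{"dr":{"type":"array"},"xyz":{"type":"array"},"gripper":{"type":"array"},"squeeze":{"type":"number"}},"required":["dr","xyz","gripper"]}

```bash
mkdir -p pics; python3 - <<'E'
from workcell import bot
import cv2,numpy as np,pickle
o=bot.get_obs(); print(o)
for n in("scene","top"):
    c=bot.camera(n); cv2.imwrite(f"pics/{n}0.png",c["image"][:,:,::-1]); print(n,c["camera_matrix"],c["k1"],c["R"],c["t"],c.get("shot"))
    for th in ["module_mid","passed1_mid","driver","tray","tester","plate_face","plate","head_edge","key_yellow","key_blue","key_green","key_red","key_yellow_top"]:
        try:
            r=bot.regions_of(c,th)
            for d in r[:3]:
                print(th,round(d["p"],2),np.round(d["box"],1),d["region"].sum())
        except Exception as e: print(th,"ERR",e)
    pickle.dump(c,open(f"{n}0.pkl","wb"))
E
```

```text
{'time': 0.0, 'q': array([-7.14461042e+01,  5.00990450e+00,  1.00330436e+01,  9.50991322e+01,
       -8.55842490e-04,  8.99998139e+01]), 'qd': array([ 0.11436153,  0.03757285, -0.00394555,  0.0978059 , -0.02233195,
        0.04492039]), 'joint_efforts': array([ 2.94137899e-03, -5.20390785e+01,  4.64808333e+01,  1.62711809e-02,
        3.01927366e-05,  1.83520228e-05]), 'ee_pos': array([ 0.1749289 , -0.52119099,  0.23058191]), 'tcp_rot': array([-1.79924007e+02,  8.55594858e-04,  1.85540830e+01]), 'wrist_force': array([0.11447644, 0.74629206, 0.10753285]), 'torque': array([-0.05307944,  0.0058221 , -0.02291861]), 'opening': 0.08526676814540153}
scene [[574.47427189   0.         324.84742172]
 [  0.         574.47427189 241.14667448]
 [  0.           0.           1.        ]] -0.15000319092119244 [[-0.54481354  0.83847574 -0.01168953]
 [ 0.67819783  0.43238613 -0.59421372]
 [-0.49317939 -0.33166349 -0.80422224]] [ 0.33042464 -0.27153942  1.34240149] 1
module_mid 0.57 [225.6 262.6  35.7  42.2] 938
passed1_mid 0.64 [288.  202.   25.2  33. ] 731
passed1_mid 0.6 [263.6 232.7  34.5  30.7] 84
[... 900 characters left out ...]
_mid 0.31 [148.5 247.4  40.2  33.1] 1008
passed1_mid 0.24 [246.1 269.   12.2  10.7] 117
driver 0.72 [490.8 258.2  17.6  66.6] 552
tray 0.56 [384.5 254.2  61.3 166.3] 6763
tray 0.31 [272.4 268.   14.7  12. ] 119
tester 0.6 [203.7 243.4 197.6 113.7] 18212
plate_face 0.58 [151.2 246.5  31.5  31.2] 979
plate 0.97 [149.9 248.7  38.6  33.2] 969
head_edge 0.62 [151.8 240.9  65.9  57.2] 3010
key_yellow 0.48 [250.1 266.5  13.1  11. ] 103
key_blue 0.55 [272.6 268.1  13.1  13.4] 113
key_blue 0.29 [490.  273.4  14.8  37.1] 433
key_green 0.56 [272.1 242.1  12.5  14.9] 105
key_red 0.61 [149.4 243.5  65.4  55.6] 3014
key_red 0.6 [246.2 242.1  14.3  12.6] 115
key_yellow_top 0.56 [248.6 268.3   9.4  13.6] 97
```

View pics/scene0.png

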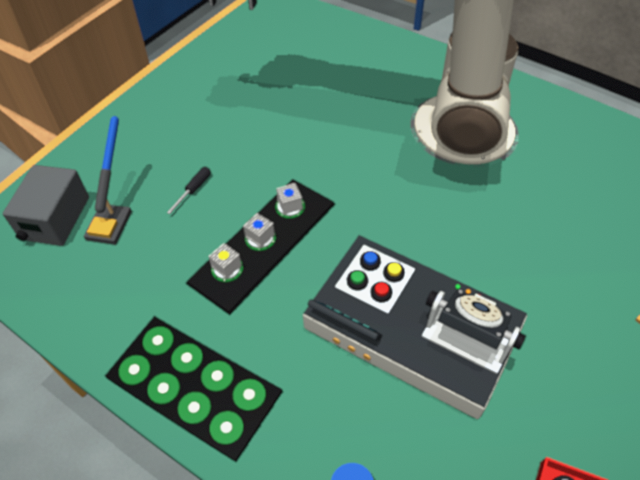

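View pics/top0.png

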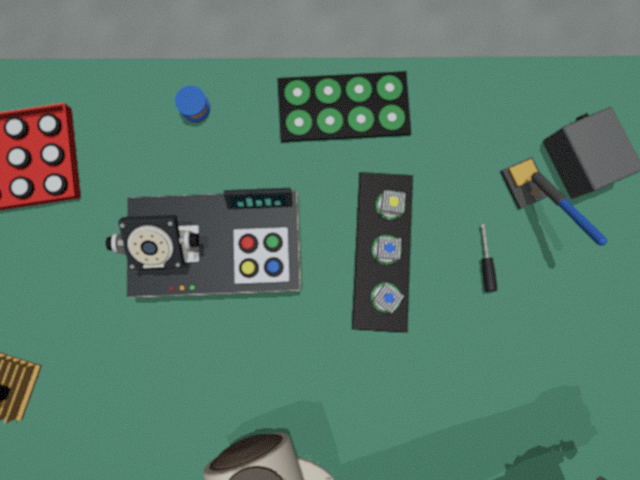

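```bash
python3 - <<'E'
import cv2
a=cv2.imread("pics/top0.png"); cv2.imwrite("pics/top0z.png",cv2.resize(a[180:310,90:290],None,fx=4,fy=4,interpolation=cv2.INTER_CUBIC))
cv2.imwrite("pics/top0t.png",cv2.resize(a[160:350,340:520],None,fx=3,fy=3,interpolation=cv2.INTER_CUBIC))
a=cv2.imread("pics/scene0.png"); cv2.imwrite("pics/scene0z.png",cv2.resize(a[230:420,290:540],None,fx=3.1,fy=3.1,interpolation=cv2.INTER_CUBIC))
E
```

```text
(no output)
```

View pics/top0z.png

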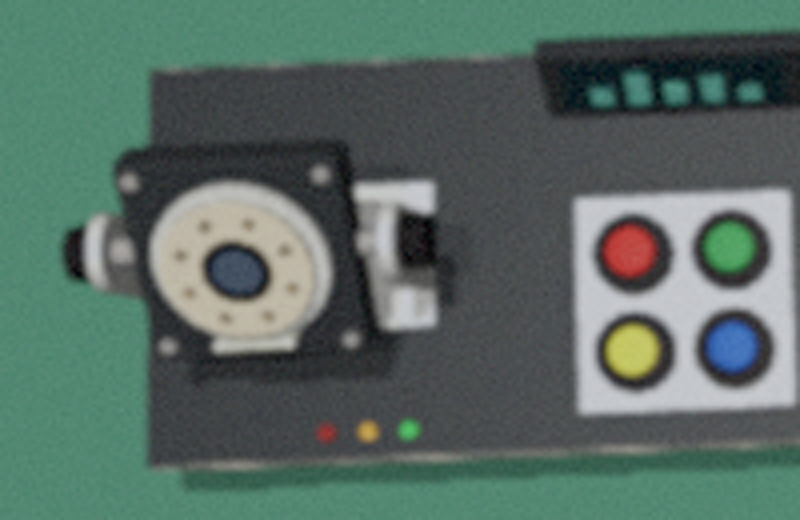

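View pics/top0t.png

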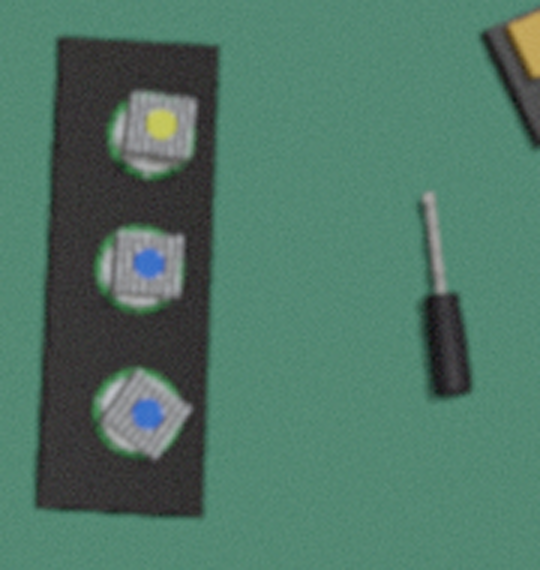

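View pics/scene0z.png

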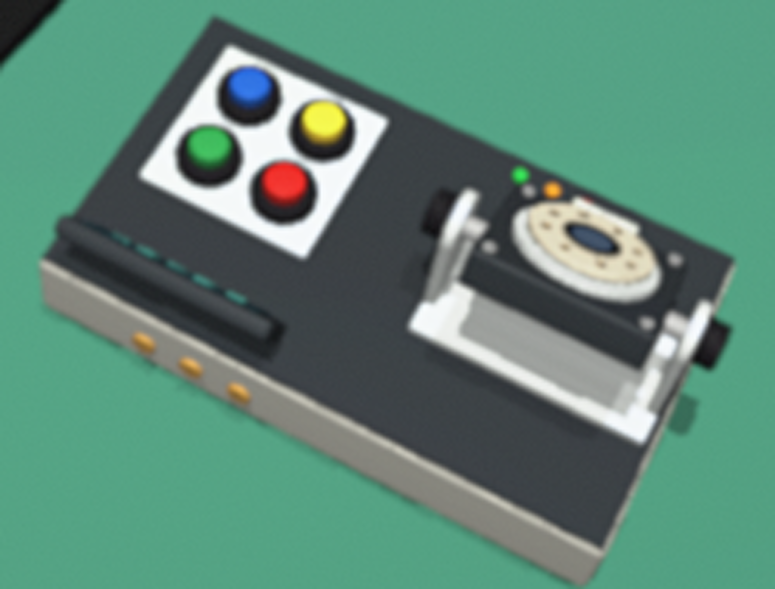

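```bash
cat > h.py <<'E'
import numpy as np,cv2,pickle
from scipy.optimize import least_squares
def load(n): return pickle.load(open(n,"rb"))
def proj(c,X):
    X=np.atleast_2d(X); Y=X@c["R"].T+c["t"]; s=Y[:,:2]/Y[:,2:]; r2=(s**2).sum(1,keepdims=True)
    s=s*(1+c["k1"]*r2); K=c["camera_matrix"]; return s*[K[0,0],K[1,1]]+[K[0,2],K[1,2]]
def tri(cs,uvs,x0=(0.45,0,0.07)):
    f=lambda X: np.concatenate([(proj(c,X)[0]-uv) for c,uv in zip(cs,uvs)])
    r=least_squares(f,x0); return r.x, r.fun
def onz(c,uv,z):
    r=least_squares(lambda p: proj(c,[p[0],p[1],z])[0]-uv,(0.45,0)); return np.array([*r.x,z])
def blob(c,box,cond):
    x0,y0,x1,y1=box; im=c["image"][y0:y1,x0:x1].astype(float)
    m=cond(im[...,0],im[...,1],im[...,2]).astype(np.uint8)
    n,l,st,ce=cv2.connectedComponentsWithStats(m); i=1+np.argmax(st[1:,4])
    return ce[i]+[x0,y0], st[i,4]
col=dict(yellow=lambda r,g,b:(r>150)&(g>150)&(b<.6*r),blue=lambda r,g,b:(b>130)&(r<.6*b),
 green=lambda r,g,b:(g>120)&(r<.65*g)&(b<.65*g),red=lambda r,g,b:(r>150)&(g<.5*r))
E
python3 - <<'E'
from h import *
S,T=load("scene0.pkl"),load("top0.pkl")
print("cams",-S["R"].T@S["t"],-T["R"].T@T["t"])
ks={}
for k in col:
    s,a=blob(S,(335,240,415,315),col[k]); t,b=blob(T,(233,228,290,283),col[k])
    X,e=tri([S,T],[s,t]); ks[k]=X; print(k,s,a,t,b,X.round(4),e.round(2))
for n,k,bs,bt in (("mod","yellow",(205,240,245,285),(375,190,410,220)),("p1","blue",(245,210,275,240),(375,235,410,265)),("p2","blue",(275,180,305,210),(375,282,410,315))):
    s,a=blob(S,bs,col[k]); t,b=blob(T,bt,col[k]); X,e=tri([S,T],[s,t]); print(n,s,a,t,b,X.round(4),e.round(2))
d=(ks["green"]-ks["blue"]+ks["red"]-ks["yellow"]); print("yaw x",np.degrees(np.arctan2(d[1],d[0])),np.linalg.norm(d)/2)
d=(ks["yellow"]-ks["blue"]+ks["red"]-ks["green"]); print("yaw y",np.degrees(np.arctan2(-d[0],d[1])),np.linalg.norm(d)/2)
E
```

```text
cams [1.02622201 0.2855824  0.9220992 ] [ 0.45023344 -0.05397477  0.99099359]
yellow [394.0546875 268.15625  ] 128 [247.5877193  267.24561404] 114 [0.492  0.0732 0.0775] [ 0.27 -0.01  0.25 -0.14]
blue [370.09917355 256.89256198] 121 [272.7079646  266.14159292] 113 [0.4938 0.0251 0.0773] [ 0.24  0.    0.22 -0.13]
green [357.         276.13559322] 118 [271.99019608 241.2254902 ] 102 [0.5418 0.0266 0.0778] [ 0.23  0.    0.21 -0.13]
red [381.40601504 288.09022556] 133 [247.01941748 242.33980583] 103 [0.54   0.0748 0.0774] [ 0.24 -0.    0.23 -0.13]
mod [223.19736842 254.81578947] 76 [393.43076923 201.09230769] 65 [ 0.6228 -0.2134  0.0559] [ 0.09  0.01  0.08 -0.06]
p1 [257.56716418 223.79104478] 67 [389.40540541 247.2972973 ] 74 [ 0.5302 -0.2029  0.0567] [ 0.08  0.01  0.07 -0.04]
p2 [288.41666667 192.25      ] 60 [388.79487179 297.56410256] 78 [ 0.4319 -0.1995  0.0559] [ 0.12  0.01  0.1  -0.06]
yaw x 1.8668833028024767 0.048053824394249406
yaw y 2.130182121211417 0.04819203459010628
```

```bash
python3 - <<'E'
from h import *
S,T=load("scene0.pkl"),load("top0.pkl")
a=cv2.cvtColor(T["image"],cv2.COLOR_RGB2BGR); cv2.imwrite("pics/th.png",cv2.resize(a[205:280,100:205],None,fx=7.6,fy=7.6,interpolation=cv2.INTER_CUBIC))
a=cv2.cvtColor(S["image"],cv2.COLOR_RGB2BGR); cv2.imwrite("pics/sh.png",cv2.resize(a[280:350,430:530],None,fx=8,fy=8,interpolation=cv2.INTER_CUBIC))
z=lambda X,f,o:(np.array(X)+.5)/f-.5+np.array(o)
tp=[(167,346),(351,340),(129,183),(320,175)]; sc=[(675,259),(528,190),(648,323),(489,247)]
P=[]
for t,s in zip(tp,sc):
    X,e=tri([S,T],[z(s,3.1,(290,230)),z(t,4,(90,180))]); P.append(X); print(X.round(4),e.round(2))
P=np.array(P); print(P.mean(0)); up=P[2]+P[3]-P[0]-P[1]; lf=P[0]+P[2]-P[1]-P[3]
print(np.linalg.norm(up)/2,np.linalg.norm(lf)/2,"slope",np.degrees(np.arctan2(up[2],np.hypot(*up[:2]))),"yaw",np.degrees(np.arctan2(up[1],up[0])),"yawl",np.degrees(np.arctan2(-lf[0],lf[1])))
E
```

```text
[0.4938 0.2814 0.1152] [ 0.32 -0.04  0.31 -0.16]
[0.4961 0.1971 0.1142] [ 0.42 -0.03  0.4  -0.21]
[0.5633 0.284  0.1597] [ 0.15 -0.02  0.15 -0.08]
[0.5665 0.1997 0.1599] [ 0.32 -0.02  0.32 -0.17]
[0.52990748 0.24056064 0.13723753]
0.08323744209091824 0.0843102813021757 slope 32.79539352391814 yaw 2.1302640683070604 yawl 1.8695226310815516
```

View pics/th.png

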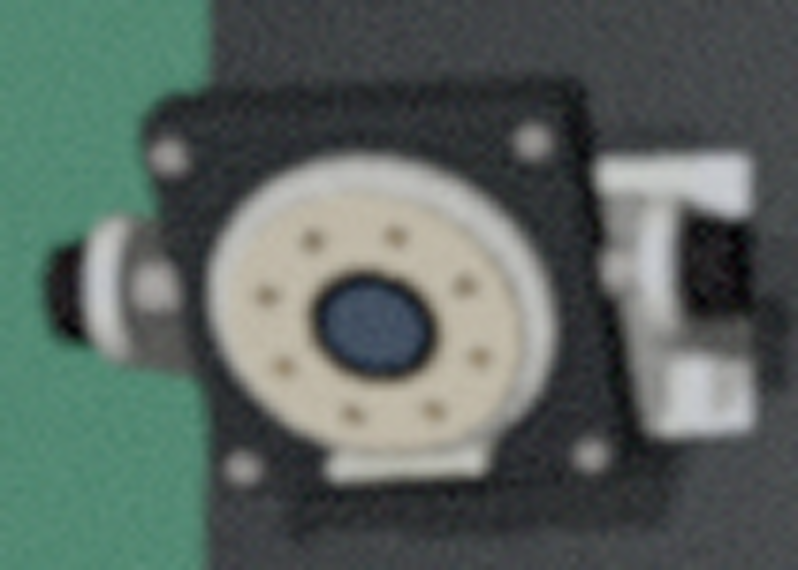

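View pics/sh.png

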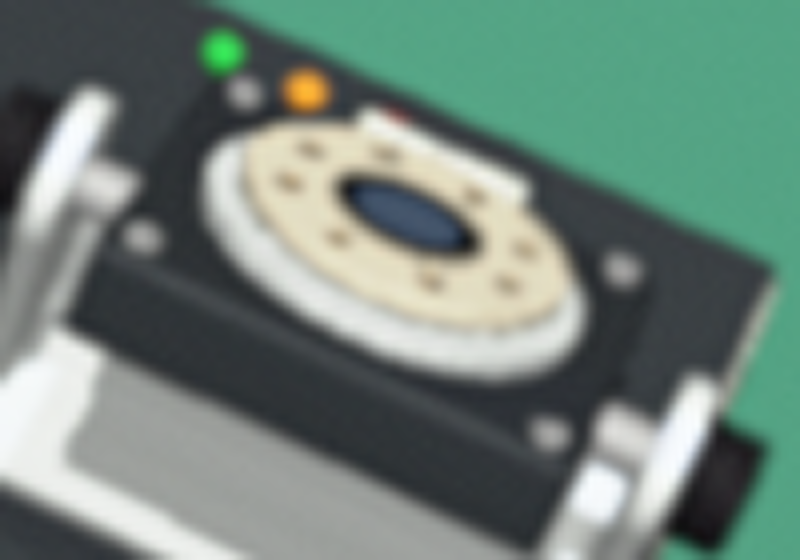

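```bash
cat > fit.py <<'E'
from h import *
from scipy.spatial.transform import Rotation as Ro
S,T=load("scene0.pkl"),load("top0.pkl")
z=lambda X,f,o:(np.array(X,float)+.5)/f-.5+np.array(o)
Tz=lambda X:z(X,7.6,(100,205)); Sz=lambda X:z(X,8,(430,280))
th=Tz([(313,239),(396,236),(466,286),(481,357),(433,411),(353,413),(284,367),(267,295)]);tc=Tz([374,326])
sh=Sz([(312,149),(388,154),(475,195),(524,250),(508,286),(432,283),(338,237),(289,182)]);sc=Sz([410,215])
ts=Tz([(243,468),(590,456),(167,157),(533,142)]); ss=Sz([(622,271),(245,92),(549,433),(143,238)])
def frame(sl,yaw): return (Ro.from_euler("z",yaw)*Ro.from_euler("y",-sl)).as_matrix()
def res(p,both=True,dbg=False):
    c=p[:3];R=frame(p[3],p[4]);h,a,r,ph=p[5:9]
    an=ph+np.arange(8)*np.pi/4
    H=c+np.c_[r*np.cos(an),r*np.sin(an),0*an]@R.T
    Q=c+np.array([(-a,a,-h),(-a,-a,-h),(a,a,-h),(a,-a,-h)])@R.T
    out=[]
    for k,(cam,hh,cc,qq) in enumerate(((T,th,tc,ts),(S,sh,sc,ss))):
        o=p[9:11] if k==0 else -p[9:11]   # shared calibration slip
        P=proj(cam,H)+o
        D=np.linalg.norm(P[:,None]-hh[None],axis=2); j=D.argmin(1)
        out+=[(P-hh[j]).ravel(),(proj(cam,c)[0]+o-cc),(proj(cam,Q)+o-qq).ravel()]
    return np.concatenate(out+[0.3*p[9:11]])
best=None
for ph in np.radians([0,11,22.5,34]):
    q=least_squares(res,[.527,.241,.145,.57,.035,.01,.042,.023,ph,0,0],x_scale=[.01]*3+[.1]*2+[.01]*3+[.1,1,1])
    if best is None or q.cost<best.cost: best=q
p=best.x
if __name__=="__main__":
    print(best.cost,p[:3].round(4),"slope,yaw",np.degrees(p[3:5]).round(2),"h,a,r",p[5:8].round(4),np.degrees(p[8]),p[9:]); print(best.fun.round(2))
    J=best.jac; cov=np.linalg.pinv(J.T@J)*2*best.cost/(len(best.fun)-11); print("sig",np.sqrt(np.diag(cov))[:5])
E
python3 fit.py
```

```text
0.423287213444405 [0.5272 0.2409 0.1447] slope,yaw [33.29  1.84] h,a,r [0.009  0.042  0.0251] 22.848311081399377 [-0.01102542  1.19856655]
[ 0.02  0.17 -0.02 -0.06 -0.03 -0.08 -0.04  0.11  0.06 -0.1  -0.11  0.1
 -0.1  -0.02 -0.    0.09  0.01  0.04  0.11  0.01  0.14 -0.18  0.32 -0.2
 -0.08 -0.03 -0.15 -0.2   0.1   0.02  0.25  0.    0.02  0.09 -0.13  0.04
 -0.17 -0.08  0.07  0.02  0.09  0.08 -0.2   0.16  0.09 -0.12  0.1  -0.06
  0.18  0.14  0.04 -0.13 -0.    0.36]
sig [0.00024039 0.00063298 0.00054219 0.00241163 0.00158966]
```

```bash
python3 - <<'E'
from fit import *
f=lambda x:res(np.r_[x,0,0])
q=least_squares(f,p[:9],x_scale=[.01]*3+[.1]*2+[.01]*3+[.1]); print(q.cost,q.x[:3].round(4),np.degrees(q.x[3:5]),q.x[5:8])
a=cv2.cvtColor(T["image"],cv2.COLOR_RGB2BGR); cv2.imwrite("pics/tm.png",cv2.resize(a[180:230,365:420],None,fx=11,fy=11,interpolation=cv2.INTER_CUBIC))
a=cv2.cvtColor(S["image"],cv2.COLOR_RGB2BGR); cv2.imwrite("pics/sm.png",cv2.resize(a[235:290,200:255],None,fx=10,fy=10,interpolation=cv2.INTER_CUBIC))
E
```

```text
1.2335761103823468 [0.5252 0.2403 0.145 ] [33.17248592  1.84347364] [0.00898675 0.04197638 0.02506065]
```

View pics/tm.png

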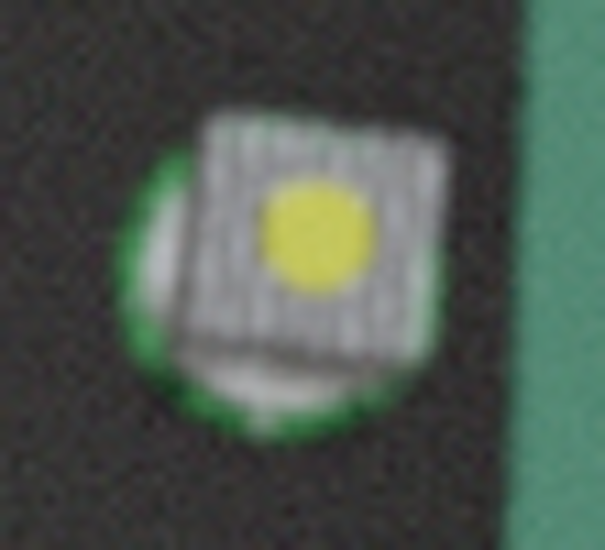

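View pics/sm.png

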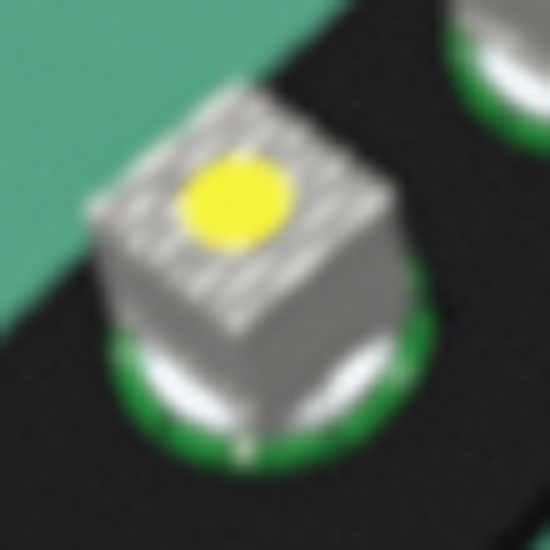

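```bash
cat > mv.py <<'E'
import sys,numpy as np
from scipy.spatial.transform import Rotation as Ro
from workcell import bot
def go(pos,R,show=True):
    o=bot.get_obs(); Rn=Ro.from_euler("xyz",o["tcp_rot"],degrees=True)
    d=Rn.inv().apply(np.array(pos)-o["ee_pos"])/0.04; w=(Rn.inv()*R).as_rotvec()
    print("t",round(o["time"],2),"pos",o["ee_pos"].round(4),"rot",o["tcp_rot"].round(2),"F",o["wrist_force"].round(2),"open",round(o["opening"],4),"q",o["q"].round(0))
    print("xyz",d.round(3),"dr",w.round(4),"dist",np.linalg.norm(d)*40,"deg",np.degrees(np.linalg.norm(w)))
def down(yaw,tilt=0):  # tool pointing down, then tilt so fingers point ahead by tilt deg
    return Ro.from_euler("z",yaw,degrees=True)*Ro.from_euler("y",-tilt,degrees=True)*Ro.from_euler("x",180,degrees=True)
if __name__=="__main__":
    a=[float(v) for v in sys.argv[1:]]; go(a[:3],down(*a[3:]))
E
python3 - <<'E'
from h import *
S,T=load("scene0.pkl"),load("top0.pkl")
tz=(np.array([(207,108),(450,135),(425,362),(178,345)])+.5)/11-.5+[365,180]
sz=(np.array([(392,190),(238,330),(92,210),(245,85)])+.5)/10-.5+[200,235]
# top order TL(+x,+y) TR(+x,-y) BR(-x,-y) BL(-x,+y)
C=np.array([(1,1),(1,-1),(-1,-1),(-1,1)])*.02
print([onz(T,u,.057).round(4)[:2].tolist() for u in tz]);print([onz(S,u,.057).round(4)[:2].tolist() for u in sz])
def pts(p):
    c,s=np.cos(p[2]),np.sin(p[2]); return np.c_[p[0]+C[:,0]*c-C[:,1]*s,p[1]+C[:,0]*s+C[:,1]*c,np.full(4,.057)]
P=pts((.62,-.213,-.1)); 
import itertools
uS=proj(S,P); j=[np.linalg.norm(sz-u,axis=1).argmin() for u in uS]; print(j)
for nm,use in(("both",(1,1)),("T",(1,0)),("S",(0,1))):
    f=lambda p:np.r_[use[0]*(proj(T,pts(p))-tz).ravel(),use[1]*(proj(S,pts(p))-sz[j]).ravel()]
    q=least_squares(f,(.62,-.213,-.1)); print(nm,q.x[:2].round(4),np.degrees(q.x[2]),q.cost)
E
python3 mv.py .492 .0735 .125 2
```

```text
[[0.6464, -0.1935], [0.6412, -0.2375], [0.5995, -0.2318], [0.6029, -0.1873]]
[[0.6055, -0.1902], [0.6455, -0.1947], [0.6394, -0.2347], [0.6014, -0.2287]]
[np.int64(1), np.int64(2), np.int64(3), np.int64(0)]
both [ 0.6227 -0.2124] -7.123215985400469 4.342885995034935
T [ 0.6225 -0.2125] -6.788985822903013 3.9979952004751036
S [ 0.6229 -0.2121] -7.505210187176485 0.22384855516446417
t 1.4 pos [ 0.175  -0.5214  0.2313] rot [-180.      0.     18.55] F [-0.14  0.05  1.  ] open 0.0854 q [-71.   5.  10.  95.  -0.  90.]
xyz [ 12.246 -11.578   2.657] dr [-0.      0.      0.2889] dist 682.4293352584848 deg 16.554825845982478
```

{"fn": "step_arm", "kwargs": {
  "dr": [
    [0,0,0.289],
    [0,0,0.289],
    [0,0,0.289],
    [0,0,0.289],
    [0,0,0.289],
    [0,0,0.289],
    [0,0,0.289],
    [0,0,0.289]
  ],
  "xyz": [
    [12.2,-11.5,1.5],
    [12.2,-11.5,1.5],
    [12.2,-11.5,1.5],
    [12.2,-11.5,1.5],
    [12.2,-11.5,1.5],
    [12.2,-11.5,1.5],
    [12.2,-11.5,1.5],
    [12.2,-11.5,1.5]
  ],
  "gripper": [0,0,0,0,0,0,0,0]
}}

```text
time: 2.2
ee_pos: [0.3634, -0.1683, 0.1958]
tcp_rot: [180.0, -0.1, 2.0]
wrist_force: [1.0, -1.3, -1.1]
opening: -0.0001
```

```bash
python3 mv.py .492 .0735 .125 2
```

```text
t 2.2 pos [ 0.3634 -0.1683  0.1958] rot [ 1.7997e+02 -6.0000e-02  1.9700e+00] F [ 1.03 -1.32 -1.11] open -0.0001 q [-25. -16. -13.  93.   0. 153.]
xyz [ 3.421 -5.932  1.77 ] dr [ 0.0005 -0.001  -0.0005] dist 282.89097654476984 deg 0.06845365253649134
```

{"fn": "step_arm", "kwargs": {
  "dr": [
    [0,0,-1.571],
    [0,0,-1.571],
    [0,0,-1.571],
    [0,0,-1.571],
    [0,0,-1.571],
    [0,0,-1.571],
    [0,0,-1.571],
    [0,0,-1.571]
  ],
  "xyz": [
    [3.42,-5.93,1.5],
    [3.42,-5.93,1.5],
    [3.42,-5.93,1.5],
    [3.42,-5.93,1.5],
    [3.42,-5.93,1.5],
    [3.42,-5.93,1.5],
    [3.42,-5.93,1.5],
    [3.42,-5.93,1.5]
  ],
  "gripper": [0,0,0,0,0,0,0,0]
}}

```text
time: 3.0
ee_pos: [0.4913, 0.0728, 0.135]
tcp_rot: [-179.9, 0.0, 71.2]
wrist_force: [-0.4, 0.1, -0.2]
opening: -0.0
```

```bash
python3 mv.py .492 .0735 .085 92
```

```text
t 3.0 pos [0.4913 0.0728 0.135 ] rot [-1.7994e+02  3.0000e-02  7.1220e+01] F [-0.39  0.11 -0.18] open -0.0 q [  8.  -3.  -9.  84.  -0. 117.]
xyz [0.023 0.011 1.25 ] dr [-0.0011  0.0004 -0.3626] dist 50.02160176177817 deg 20.77557182604711
```

{"fn": "step_arm", "kwargs": {
  "dr": [
    [0,0,-0.363],
    [0,0,-0.363],
    [0,0,-0.363],
    [0,0,-0.363],
    [0,0,-0.363],
    [0,0,-0.363],
    [0,0,-0.363],
    [0,0,-0.363]
  ],
  "xyz": [
    [0,0,0.4],
    [0,0,0.8],
    [0.02,0.01,1.0],
    [0.02,0.01,1.2],
    [0.02,0.01,1.3],
    [0.02,0.01,1.4],
    [0.02,0.01,1.45],
    [0.02,0.01,1.5]
  ],
  "gripper": [0,0,0,0,0,0,0,0]
}}

```text
time: 3.8
ee_pos: [0.4921, 0.0723, 0.0761]
tcp_rot: [180.0, -0.0, 91.5]
wrist_force: [-2.4, -1.1, 4.5]
opening: -0.0
```

```bash
python3 mv.py .492 .0735 .0735 92;python3 - <<'E'
from workcell import bot;import cv2,numpy as np,pickle
a=bot.camera("scene");pickle.dump(a,open("s1.pkl","wb"));b=bot.camera("top");pickle.dump(b,open("t1.pkl","wb"))
A=cv2.resize(a["image"][220:330,320:450],None,fx=3,fy=3);B=cv2.resize(b["image"][210:300,220:320],None,fx=3.66,fy=3.66)
h=min(A.shape[0],B.shape[0]);cv2.imwrite("pics/k1.png",np.hstack([A[:h],B[:h]])[:,:,::-1])
E
```

```text
t 3.8 pos [0.4921 0.0723 0.0761] rot [179.97  -0.    91.51] F [-2.37 -1.07  4.51] open -0.0 q [  8.  -2. -15.  78.  -0.  97.]
xyz [ 0.03  -0.001  0.064] dr [ 0.0004 -0.     -0.0085] dist 2.8338199363465217 deg 0.4888552954307126
```

View pics/k1.png

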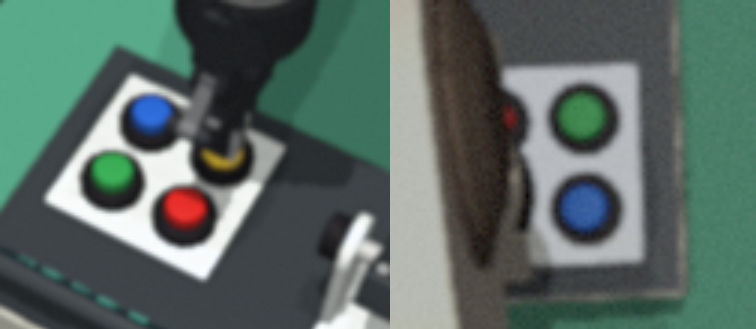

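The scene view (left) shows the closed fingers on the yellow key (about 220,155 in the crop), with the blue, green and red keys free. I'll press on.

{"fn": "step_arm", "kwargs": {
  "dr": [
    [0,0,0],
    [0,0,0],
    [0,0,0],
    [0,0,0],
    [0,0,0],
    [0,0,0],
    [0,0,0],
    [0,0,0]
  ],
  "xyz": [
    [0.02,0,0.03],
    [0.02,0,0.05],
    [0.02,0,0.07],
    [0.02,0,0.09],
    [0.02,0,0.1],
    [0.02,0,0.1],
    [0.02,0,0.1],
    [0.02,0,0.1]
  ],
  "gripper": [0,0,0,0,0,0,0,0]
}}

```text
time: 4.7
ee_pos: [0.4924, 0.0724, 0.0755]
tcp_rot: [179.8, 0.1, 91.5]
wrist_force: [-13.1, -5.7, 30.8]
opening: 0.0001
```

```bash
python3 mv.py .4938 .0255 .110 92
```

```text
t 4.7 pos [0.4924 0.0724 0.0755] rot [1.7982e+02 7.0000e-02 9.1500e+01] F [-13.12  -5.71  30.8 ] open 0.0001 q [  8.  -2. -15.  78.  -0.  97.]
xyz [-1.175  0.008 -0.862] dr [ 0.0032  0.0012 -0.0088] dist 58.29317618992806 deg 0.5390366616865425
```

{"fn": "step_arm", "kwargs": {
  "dr": [
    [0,0,0],
    [0,0,0],
    [0,0,0],
    [0,0,0],
    [0,0,0],
    [0,0,0],
    [0,0,0],
    [0,0,0]
  ],
  "xyz": [
    [0,0,-0.4],
    [0,0,-0.75],
    [-0.4,0,-0.75],
    [-1.17,0.01,-0.75],
    [-1.17,0.01,-0.75],
    [-1.17,0.01,-0.75],
    [-1.17,0.01,-0.5],
    [-1.17,0.01,-0.3]
  ],
  "gripper": [0,0,0,0,0,0,0,0]
}}

```text
time: 5.5
ee_pos: [0.4935, 0.0269, 0.0827]
tcp_rot: [-180.0, -0.0, 91.6]
wrist_force: [-0.0, 0.0, -0.6]
opening: -0.0
```

```bash
python3 mv.py .4938 .0255 .0765 92;python3 - <<'E'
from workcell import bot;import cv2,numpy as np,pickle
a=bot.camera("scene")
A=cv2.resize(a["image"][200:330,320:450],None,fx=4,fy=4);cv2.imwrite("pics/k2.png",A[:,:,::-1])
E
```

```text
t 5.5 pos [0.4935 0.0269 0.0827] rot [-1.7998e+02 -1.0000e-02  9.1590e+01] F [-0.01  0.01 -0.59] open -0.0 q [  3.  -3. -14.  79.   0.  92.]
xyz [-0.036  0.006  0.154] dr [-0.0003 -0.0002 -0.0072] dist 6.338080313814794 deg 0.4149627764104307
```

View pics/k2.png

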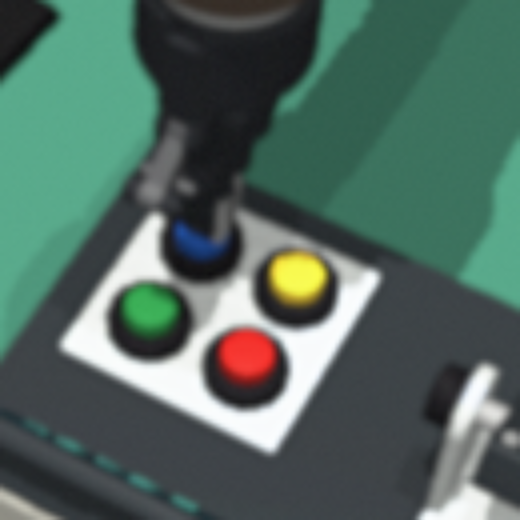

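The fingers are over the blue key (200,235 in the crop) and yellow has sprung back. I'll lower in small steps to see the force profile.

{"fn": "step_arm", "kwargs": {
  "dr": [
    [0,0,0],
    [0,0,0],
    [0,0,0],
    [0,0,0],
    [0,0,0],
    [0,0,0],
    [0,0,0],
    [0,0,0]
  ],
  "xyz": [
    [-0.035,0,0.0],
    [-0.035,0,0.05],
    [-0.035,0,0.1],
    [-0.035,0,0.1],
    [-0.035,0,0.1],
    [-0.035,0,0.1],
    [-0.035,0,0.1],
    [-0.035,0,0.1]
  ],
  "gripper": [0,0,0,0,0,0,0,0]
}}

```text
time: 6.35
ee_pos: [0.4938, 0.025, 0.0798]
tcp_rot: [180.0, -0.0, 91.6]
wrist_force: [0.4, 2.0, 0.7]
opening: -0.0002
```

{"fn": "step_arm", "kwargs": {
  "dr": [
    [0,0,0],
    [0,0,0],
    [0,0,0],
    [0,0,0],
    [0,0,0],
    [0,0,0],
    [0,0,0],
    [0,0,0]
  ],
  "xyz": [
    [0,0,0.03],
    [0,0,0.05],
    [0,0,0.05],
    [0,0,0.07],
    [0,0,0.1],
    [0,0,0.1],
    [0,0,0.1],
    [0,0,0.1]
  ],
  "gripper": [0,0,0,0,0,0,0,0]
}}

```text
time: 7.15
ee_pos: [0.4938, 0.0249, 0.076]
tcp_rot: [180.0, -0.0, 91.5]
wrist_force: [-1.2, 1.6, 7.0]
opening: -0.0
```

```bash
python3 mv.py .5418 .027 .083 92
```

```text
t 7.15 pos [0.4938 0.0249 0.076 ] rot [179.96  -0.    91.55] F [-1.2   1.63  6.99] open -0.0 q [  3.  -3. -15.  78.   0.  91.]
xyz [ 0.019  1.2   -0.173] dr [ 0.0006 -0.     -0.0079] dist 48.508251938934244 deg 0.45578620332831915
```

{"fn": "step_arm", "kwargs": {
  "dr": [
    [0,0,0],
    [0,0,0],
    [0,0,0],
    [0,0,0],
    [0,0,0],
    [0,0,0],
    [0,0,0],
    [0,0,0]
  ],
  "xyz": [
    [0,0,-0.4],
    [0,0,-0.75],
    [0.02,0.5,-0.75],
    [0.02,1.2,-0.75],
    [0.02,1.2,-0.75],
    [0.02,1.2,-0.75],
    [0.02,1.2,-0.5],
    [0.02,1.2,-0.2]
  ],
  "gripper": [0,0,0,0,0,0,0,0]
}}

```text
time: 7.95
ee_pos: [0.5412, 0.027, 0.0832]
tcp_rot: [180.0, 0.0, 91.5]
wrist_force: [-0.6, 0.1, -0.4]
opening: 0.0001
```

{"fn": "step_arm", "kwargs": {
  "dr": [
    [0,0,0],
    [0,0,0],
    [0,0,0],
    [0,0,0],
    [0,0,0],
    [0,0,0],
    [0,0,0],
    [0,0,0]
  ],
  "xyz": [
    [0,0,0.05],
    [0,0,0.1],
    [0,0,0.14],
    [0,0,0.18],
    [0,0,0.21],
    [0,0,0.21],
    [0,0,0.21],
    [0,0,0.21]
  ],
  "gripper": [0,0,0,0,0,0,0,0]
}}

```text
time: 8.75
ee_pos: [0.5416, 0.027, 0.076]
tcp_rot: [180.0, -0.0, 91.5]
wrist_force: [-4.8, 0.5, 7.3]
opening: 0.0002
```

```bash
python3 mv.py .5418 .027 .083 92;python3 - <<'E'
from workcell import bot;import cv2,numpy as np,pickle
a=bot.camera("scene")
A=cv2.resize(a["image"][200:330,320:450],None,fx=4,fy=4);cv2.imwrite("pics/k3.png",A[:,:,::-1])
E
```

```text
t 8.75 pos [0.5416 0.027  0.076 ] rot [179.98  -0.    91.55] F [-4.83  0.47  7.34] open 0.0002 q [ 3.  4. -8. 78.  0. 91.]
xyz [-0.001  0.005 -0.175] dr [ 0.0004 -0.     -0.0079] dist 7.006517528384465 deg 0.4540050896284042
```

View pics/k3.png

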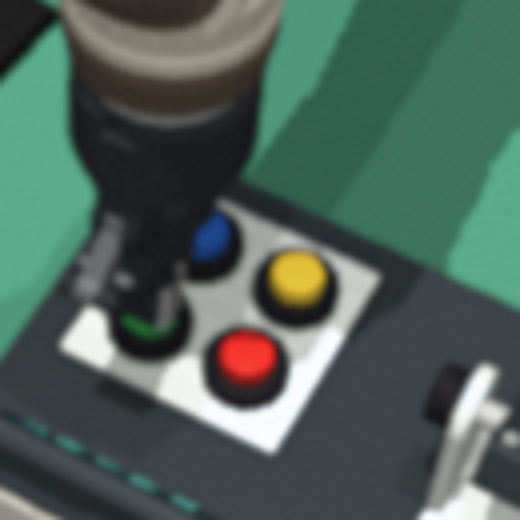

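The green key is pressed: it has sunk into its ring (150,320), with 7 N on the wrist. Next I lift and go to the module.

{"fn": "step_arm", "kwargs": {
  "dr": [
    [0,0,0],
    [0,0,0],
    [0,0,-0.3],
    [0,0,-0.6],
    [0,0,-0.8],
    [0,0,-1.0],
    [0,0,-1.2],
    [0,0,-1.42]
  ],
  "xyz": [
    [0,0,-0.8],
    [0,0,-1.7],
    [-2,0.6,-1.8],
    [-5.92,2.2,-1.8],
    [-5.92,2.2,-1.8],
    [-5.92,2.2,-1.8],
    [-5.92,2.2,-1.8],
    [-5.92,2.2,-1.8]
  ],
  "gripper": [0,0,0,1,1,1,1,1]
}}

```text
time: 9.6
ee_pos: [0.6369, -0.2121, 0.1456]
tcp_rot: [-180.0, -0.0, 142.2]
wrist_force: [-0.3, 0.5, -0.5]
opening: 0.0724
```

```bash
python3 mv.py .6227 -.2124 .12 173
```

```text
t 9.6 pos [ 0.6369 -0.2121  0.1456] rot [-179.95   -0.    142.21] F [-0.34  0.5  -0.51] open 0.0724 q [-18.  21.  20.  89.  -0.  19.]
xyz [ 0.276 -0.223  0.64 ] dr [-8.000e-04 -2.000e-04 -5.374e-01] dist 29.28064652463651 deg 30.788853101604282
```

{"fn": "step_arm", "kwargs": {
  "dr": [
    [0,0,-0.537],
    [0,0,-0.537],
    [0,0,-0.537],
    [0,0,-0.537],
    [0,0,-0.537],
    [0,0,-0.537],
    [0,0,-0.537],
    [0,0,-0.537]
  ],
  "xyz": [
    [0.276,-0.223,0.64],
    [0.276,-0.223,0.64],
    [0.276,-0.223,0.64],
    [0.276,-0.223,0.64],
    [0.276,-0.223,0.64],
    [0.276,-0.223,0.64],
    [0.276,-0.223,0.64],
    [0.276,-0.223,0.64]
  ],
  "gripper": [1,1,1,1,1,1,1,1]
}}

```text
time: 10.4
ee_pos: [0.6218, -0.2076, 0.1216]
tcp_rot: [-180.0, 0.0, 172.8]
wrist_force: [-0.1, 0.4, -0.2]
opening: 0.0856
```

```bash
python3 mv.py .6227 -.2124 .022 173;python3 - <<'E'
from workcell import bot;import cv2,numpy as np,pickle
a=bot.camera("scene")
A=cv2.resize(a["image"][150:310,160:330],None,fx=3.5,fy=3.5);cv2.imwrite("pics/m1.png",A[:,:,::-1])
E
```

```text
t 10.4 pos [ 0.6218 -0.2076  0.1216] rot [-180.      0.    172.78] F [-0.09  0.37 -0.18] open 0.0856 q [-18.  19.  14.  85.   0. -11.]
xyz [-0.036 -0.118  2.491] dr [-0.      0.0001 -0.0039] dist 99.76226937458092 deg 0.22497515972222693
```

View pics/m1.png

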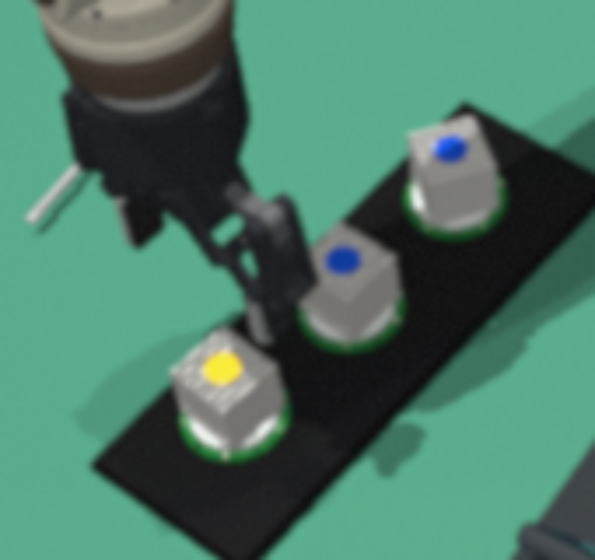

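The open gripper straddles the yellow-dot module (225,370 in the crop) and clears its neighbour. I'm going down.

{"fn": "step_arm", "kwargs": {
  "dr": [
    [0,0,0],
    [0,0,0],
    [0,0,0],
    [0,0,0],
    [0,0,0],
    [0,0,0],
    [0,0,0],
    [0,0,0]
  ],
  "xyz": [
    [-0.036,-0.118,0],
    [-0.036,-0.118,0.4],
    [-0.036,-0.118,0.8],
    [-0.036,-0.118,1.2],
    [-0.036,-0.118,1.6],
    [-0.036,-0.118,2.0],
    [-0.036,-0.118,2.3],
    [-0.036,-0.118,2.49]
  ],
  "gripper": [1,1,1,1,1,1,1,1]
}}

```text
time: 11.25
ee_pos: [0.6222, -0.2123, 0.0205]
tcp_rot: [180.0, -0.1, 172.8]
wrist_force: [-0.3, 0.4, -0.2]
opening: 0.0856
```

```bash
python3 mv.py .6227 -.2124 .022 173;python3 - <<'E'
from workcell import bot;import cv2,numpy as np,pickle
a=bot.camera("scene")
A=cv2.resize(a["image"][150:310,160:330],None,fx=3.5,fy=3.5);cv2.imwrite("pics/m2.png",A[:,:,::-1])
E
```

```text
t 11.25 pos [ 0.6222 -0.2123  0.0205] rot [ 1.7998e+02 -8.0000e-02  1.7285e+02] F [-0.26  0.36 -0.19] open 0.0856 q [-19.  21.   5.  75.   0. -12.]
xyz [-0.013 -0.002 -0.038] dr [ 0.0003 -0.0013 -0.0027] dist 1.6176382700344227 deg 0.17248986112638975
```

View pics/m2.png

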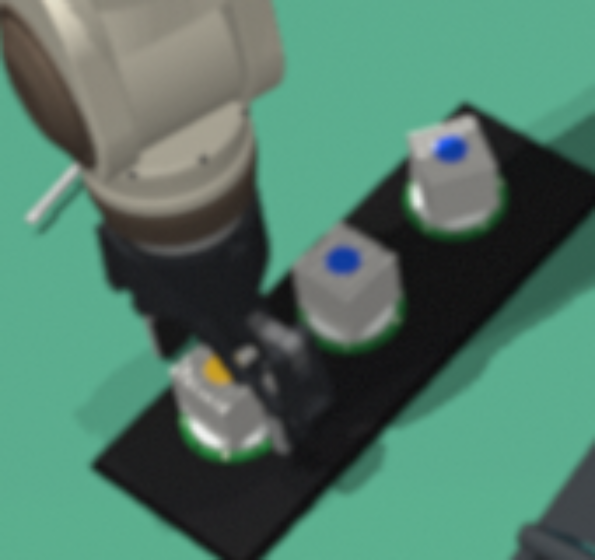

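{"fn": "step_arm", "kwargs": {
  "dr": [
    [0,0,0],
    [0,0,0],
    [0,0,0],
    [0,0,0],
    [0,0,0],
    [0,0,0],
    [0,0,0],
    [0,0,0]
  ],
  "xyz": [
    [-0.01,0,-0.04],
    [-0.01,0,-0.04],
    [-0.01,0,-0.04],
    [-0.01,0,-0.04],
    [-0.01,0,-0.04],
    [-0.01,0,-0.04],
    [-0.01,0,-0.04],
    [-0.01,0,-0.04]
  ],
  "gripper": [1,0.7,0.55,0.4,0.3,0.3,0.3,0.3],
  "squeeze": 60
}}

```text
time: 12.1
ee_pos: [0.6235, -0.2126, 0.0244]
tcp_rot: [-180.0, 0.1, 172.8]
wrist_force: [-0.1, 0.8, 6.1]
opening: 0.0392
```

```bash
python3 mv.py .6227 -.2124 .15 173
```

```text
t 12.1 pos [ 0.6235 -0.2126  0.0244] rot [-1.7998e+02  7.0000e-02  1.7285e+02] F [-0.14  0.8   6.1 ] open 0.0392 q [-19.  21.   6.  75.  -0. -12.]
xyz [ 1.600e-02  2.000e-03 -3.139e+00] dr [-0.0003  0.0013 -0.0027] dist 125.55483366011741 deg 0.17120124643375847
```

{"fn": "step_arm", "kwargs": {
  "dr": [
    [0,0,0],
    [0,0,0],
    [0,0,0],
    [0,0,0],
    [0,0,0],
    [0,0,0],
    [0,0,0],
    [0,0,0]
  ],
  "xyz": [
    [0,0,-0.1],
    [0,0,-0.4],
    [0,0,-0.8],
    [0,0,-1.4],
    [0,0,-2.0],
    [0,0,-2.8],
    [0,0,-3.6],
    [0,0,-4.2]
  ],
  "gripper": [0.3,0.3,0.3,0.3,0.3,0.3,0.3,0.3]
}}

```text
time: 12.9
ee_pos: [0.6232, -0.2125, 0.1955]
tcp_rot: [-180.0, 0.2, 172.8]
wrist_force: [0.2, -1.0, -1.4]
opening: 0.0392
```

```bash
python3 mv.py .47 .1 .26 182;python3 - <<'E'
from workcell import bot;import cv2,numpy as np,pickle
a=bot.camera("scene");b=bot.camera("top");pickle.dump((a,b,bot.get_obs()),open("lift.pkl","wb"))
A=a["image"][90:330,120:380];cv2.imwrite("pics/m3.png",cv2.resize(A,None,fx=2.4,fy=2.4)[:,:,::-1])
E
```

```text
t 12.9 pos [ 0.6232 -0.2125  0.1955] rot [-1.7997e+02  1.7000e-01  1.7285e+02] F [ 0.17 -1.02 -1.41] open 0.0392 q [-19.  20.  23.  94.   0. -12.]
xyz [ 4.769  7.275 -1.63 ] dr [-0.0008  0.0028 -0.1598] dist 353.9862035497681 deg 9.156515614376934
```

View pics/m3.png

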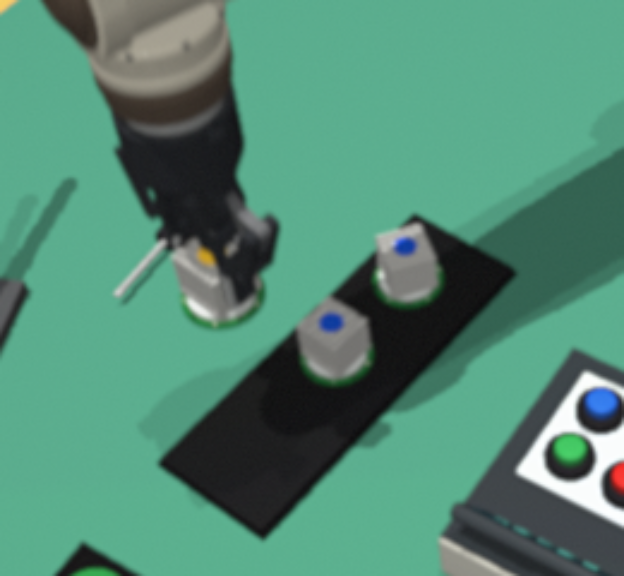

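```bash
python3 - <<'E'
from h import *
S,T=load("scene0.pkl"),load("top0.pkl")
for k in col:
    s,a=blob(S,(335,240,415,315),col[k]); t,b=blob(T,(233,228,290,283),col[k])
    print(k,onz(S,s,.08).round(4),onz(T,t,.08).round(4))
for n,k,bs,bt in (("mod","yellow",(205,240,245,285),(375,190,410,220)),("p1","blue",(245,210,275,240),(375,235,410,265)),("p2","blue",(275,180,305,210),(375,282,410,315))):
    s,a=blob(S,bs,col[k]); t,b=blob(T,bt,col[k]); print(n,onz(S,s,.057).round(4),onz(T,t,.057).round(4))
E
```

```text
yellow [0.4939 0.0734 0.08  ] [0.4916 0.0733 0.08  ]
blue [0.4957 0.0255 0.08  ] [0.4934 0.0253 0.08  ]
green [0.5433 0.027  0.08  ] [0.5413 0.0268 0.08  ]
red [0.5417 0.0751 0.08  ] [0.5395 0.0749 0.08  ]
mod [ 0.6234 -0.2129  0.057 ] [ 0.6225 -0.213   0.057 ]
p1 [ 0.5305 -0.2029  0.057 ] [ 0.5301 -0.2028  0.057 ]
p2 [ 0.4328 -0.1991  0.057 ] [ 0.4318 -0.1992  0.057 ]
```

{"fn": "step_arm", "kwargs": {
  "dr": [
    [0,0,0],
    [0,0,0],
    [0,0,0],
    [0,0,-0.16],
    [0,0,-0.16],
    [0,0,-0.16],
    [0,0,-0.16],
    [0,0,-0.16]
  ],
  "xyz": [
    [0.6,0.7,-1.5],
    [1.6,2.2,-1.6],
    [4.77,7.28,-1.63],
    [4.77,7.28,-1.63],
    [4.77,7.28,-1.63],
    [4.77,7.28,-1.63],
    [4.77,7.28,-1.63],
    [4.77,7.28,-1.63]
  ],
  "gripper": [0.3,0.3,0.3,0.3,0.3,0.3,0.3,0.3]
}}

```text
time: 13.8
ee_pos: [0.468, 0.1028, 0.2572]
tcp_rot: [180.0, 0.0, -177.9]
wrist_force: [1.0, -0.9, 0.1]
opening: 0.0393
```

```bash
cat > plate.py <<'E'
import sys,numpy as np
from mv import *
C=np.array([.526,.2406,.1455]); sl,yaw=33.2,1.9
R=down(180+yaw,-sl)   # yaw flipped: tilt sign flips
n=-R.apply([0,0,1])
if __name__=="__main__":
    off=float(sys.argv[1]); ux=float(sys.argv[2]) if len(sys.argv)>2 else 0
    up=np.array([np.cos(np.radians(sl)),0,np.sin(np.radians(sl))])
    print("n",n); go(C+n*(off+.0122)+up*ux,R)   # off = gap face-plate
E
python3 plate.py .08
```

```text
n [-0.54726218 -0.01815456  0.83676431]
t 13.8 pos [0.468  0.1028 0.2572] rot [ 1.7996e+02  1.0000e-02 -1.7786e+02] F [ 0.97 -0.88  0.1 ] open 0.0393 q [12. -4.  4. 98.  0. 10.]
xyz [-0.315  3.393  0.866] dr [ 0.0019 -0.5793  0.0038] dist 140.63768831279538 deg 33.189833641686405
```

{"fn": "step_arm", "kwargs": {
  "dr": [
    [0,-0.15,0],
    [0,-0.3,0],
    [0,-0.45,0],
    [0,-0.579,0.004],
    [0,-0.579,0.004],
    [0,-0.579,0.004],
    [0,-0.579,0.004],
    [0,-0.579,0.004]
  ],
  "xyz": [
    [-0.1,1,0],
    [-0.2,2.2,0.3],
    [-0.3,3.39,0.6],
    [-0.315,3.39,0.866],
    [-0.315,3.39,0.866],
    [-0.315,3.39,0.866],
    [-0.315,3.39,0.866],
    [-0.315,3.39,0.866]
  ],
  "gripper": [0.3,0.3,0.3,0.3,0.3,0.3,0.3,0.3]
}}

```text
time: 14.6
ee_pos: [0.4797, 0.2361, 0.225]
tcp_rot: [179.8, 33.2, -178.4]
wrist_force: [0.7, 0.8, -0.5]
opening: 0.0391
```

```bash
python3 plate.py .03;python3 - <<'E'
from workcell import bot;import cv2,numpy as np,pickle
a=bot.camera("scene");b=bot.camera("top");pickle.dump((a,b,bot.get_obs()),open("hov.pkl","wb"))
A=a["image"][200:370,390:560];B=b["image"][170:300,80:230]
cv2.imwrite("pics/p1.png",cv2.resize(A,None,fx=3.5,fy=3.5)[:,:,::-1]);cv2.imwrite("pics/p1t.png",cv2.resize(B,None,fx=4,fy=4)[:,:,::-1])
E
```

```text
n [-0.54726218 -0.01815456  0.83676431]
t 14.6 pos [0.4797 0.2361 0.225 ] rot [ 179.81   33.25 -178.42] F [ 0.74  0.79 -0.53] open 0.0391 q [ 36. -27. -25.  63. -18.  29.]
xyz [0.118 0.073 1.244] dr [ 0.0003  0.0008 -0.0047] dist 50.076499867144754 deg 0.27475909518983477
```

View pics/p1.png

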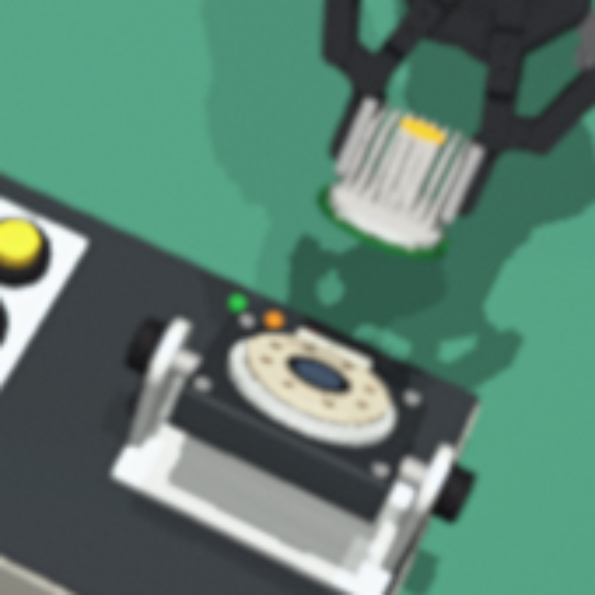

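View pics/p1t.png

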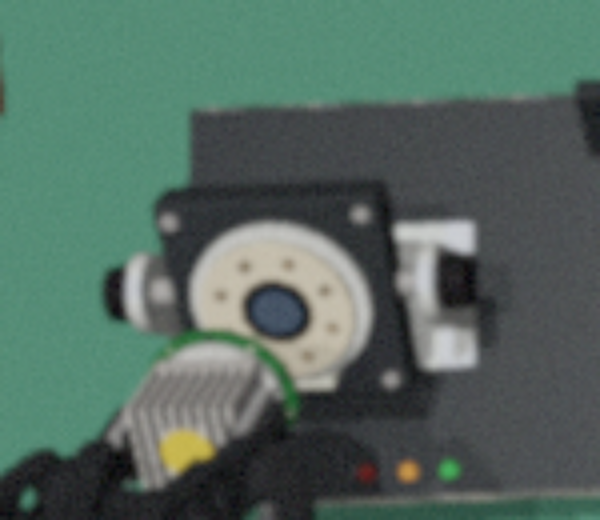

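```bash
cat > ov.py <<'E'
import sys
from h import *
from scipy.spatial.transform import Rotation as Ro
import plate
def ov(f,name,d=.0122,C=plate.C):
    a,b,o=load(f); R=Ro.from_euler("xyz",o["tcp_rot"],degrees=True).as_matrix(); t=o["ee_pos"]
    an=np.linspace(0,2*np.pi,200); circ=np.c_[np.cos(an),np.sin(an)]
    face=t+R[:,2]*d
    L=[("b",np.c_[.03*circ,0*an],(0,0,255)),("bt",np.c_[.03*circ,0*an-.003],(0,0,255))]
    sq=np.array([(1,1),(1,-1),(-1,-1),(-1,1),(1,1)])*.02; L.append(("s",np.c_[sq,[-.045]*5],(255,0,255)))
    RP=plate.R.as_matrix()
    outs=[]
    for cam,(x0,y0,w,h,fx) in ((a,(420,235,100,105,7)),(b,(95,200,100,90,7))):
        im=cv2.cvtColor(cam["image"],cv2.COLOR_RGB2BGR)[y0:y0+h,x0:x0+w]; im=cv2.resize(im,None,fx=fx,fy=fx,interpolation=cv2.INTER_CUBIC)
        def draw(P,c):
            uv=(proj(cam,P)-[x0,y0]+.5)*fx-.5; cv2.polylines(im,[np.round(uv).astype(np.int32)],False,c,1)
        for _,P,c in L: draw(face+P@R.T,c)
        draw(C+np.c_[.034*circ,0*an]@RP.T,(255,255,0))
        outs.append(im)
    cv2.imwrite(f"pics/{name}s.png",outs[0]);cv2.imwrite(f"pics/{name}t.png",outs[1])
if __name__=="__main__": ov(sys.argv[1],sys.argv[2])
E
python3 ov.py hov.pkl o1
```

```text
(no output)
```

View pics/o1s.png

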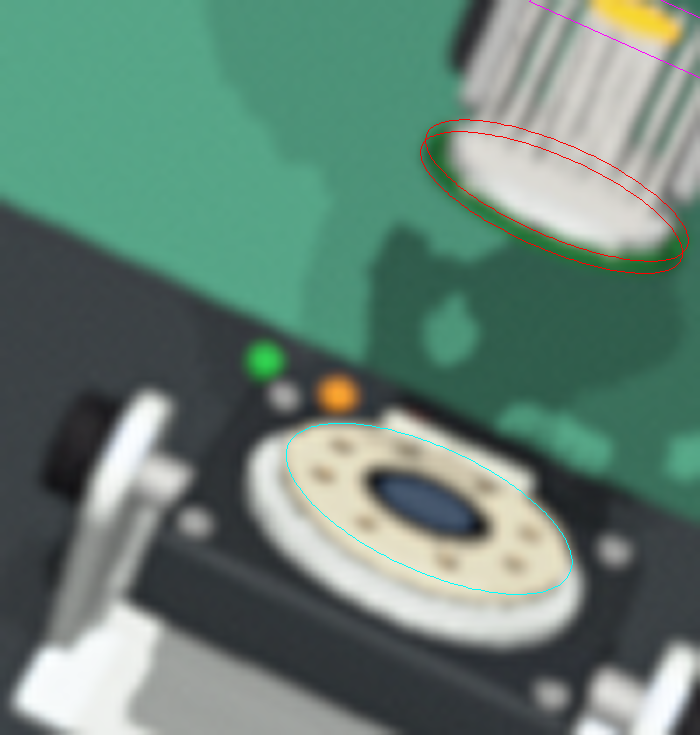

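View pics/o1t.png

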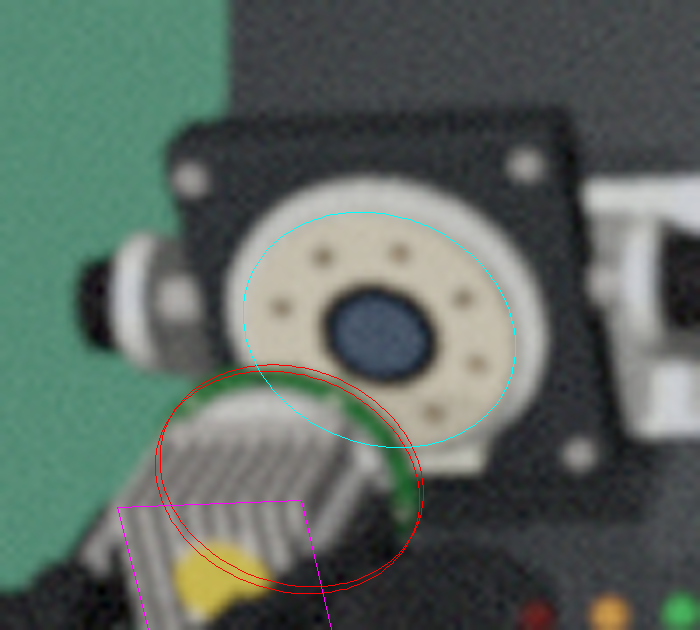

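```bash
sed -i 's/^C=.*/C=np.array([.5272,.2408,.1453]); sl,yaw=33.3,1.9/' plate.py; python3 plate.py .012
```

```text
n [-0.54872097 -0.01820295  0.83580736]
t 14.7 pos [0.4793 0.2359 0.2238] rot [ 179.87   33.2  -178.38] F [ 0.94  0.29 -1.1 ] open 0.0393 q [ 36. -27. -25.  63. -18.  29.]
xyz [0.07  0.082 1.695] dr [-0.0004 -0.0018 -0.0041] dist 67.94967772963196 deg 0.2585451697101378
```

{"fn": "step_arm", "kwargs": {
  "dr": [
    [0,0,0],
    [0,-0.001,0],
    [0,-0.002,-0.004],
    [0,-0.002,-0.004],
    [0,-0.002,-0.004],
    [0,-0.002,-0.004],
    [0,-0.002,-0.004],
    [0,-0.002,-0.004]
  ],
  "xyz": [
    [0.07,0.08,0.2],
    [0.07,0.08,0.6],
    [0.07,0.08,1.0],
    [0.07,0.08,1.3],
    [0.07,0.08,1.55],
    [0.07,0.08,1.69],
    [0.07,0.08,1.69],
    [0.07,0.08,1.69]
  ],
  "gripper": [0.3,0.3,0.3,0.3,0.3,0.3,0.3,0.3]
}}

```text
time: 15.5
ee_pos: [0.5124, 0.2406, 0.1645]
tcp_rot: [-179.9, 33.3, -178.0]
wrist_force: [0.6, 0.2, -1.0]
opening: 0.0391
```

```bash
python3 plate.py .004;python3 - <<'E'
from workcell import bot;import pickle
a=bot.camera("scene");b=bot.camera("top");pickle.dump((a,b,bot.get_obs()),open("hov2.pkl","wb"))
E
python3 ov.py hov2.pkl o2
```

```text
n [-0.54872097 -0.01820295  0.83580736]
t 15.5 pos [0.5124 0.2406 0.1645] rot [-179.94   33.31 -177.99] F [ 0.59  0.2  -1.01] open 0.0391 q [ 33. -23. -29.  55. -17.  27.]
xyz [-0.045 -0.007  0.199] dr [0.0001 0.0001 0.0016] dist 8.185273879498354 deg 0.09377488760952966
```

View pics/o2s.png

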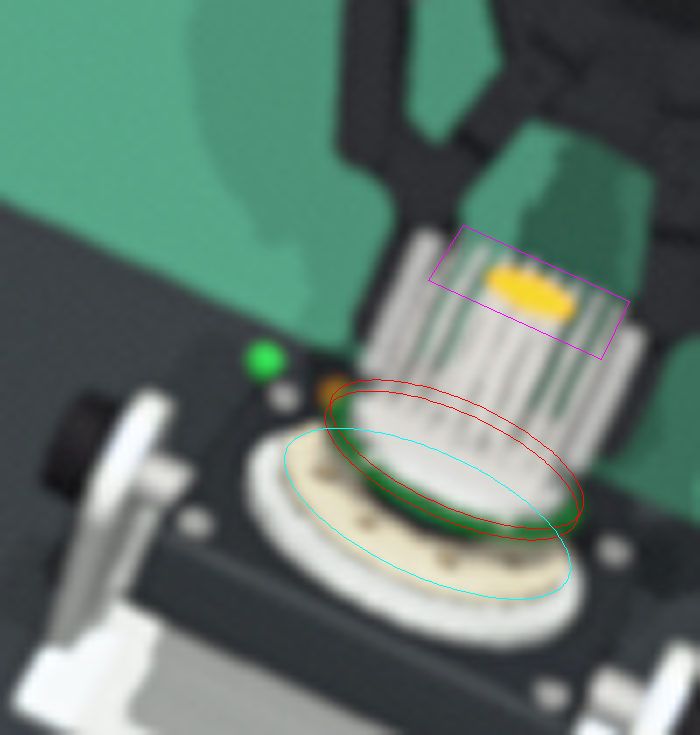

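View pics/o2t.png

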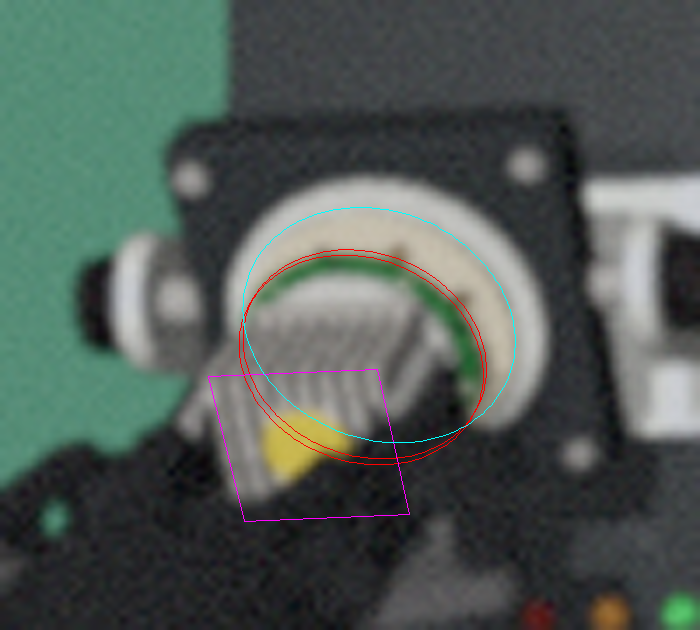

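Both overlays agree with the board and plate to about 1 px. The dot falls on its prediction at (530,292) in the scene view and (305,441) in the top view. I'm approaching slowly.

{"fn": "step_arm", "kwargs": {
  "dr": [
    [0,0,0],
    [0,0,0],
    [0,0,0],
    [0,0,0],
    [0,0,0],
    [0,0,0],
    [0,0,0],
    [0,0,0]
  ],
  "xyz": [
    [-0.045,0,0],
    [-0.045,0,0.05],
    [-0.045,0,0.1],
    [-0.045,0,0.15],
    [-0.045,0,0.2],
    [-0.045,0,0.22],
    [-0.045,0,0.25],
    [-0.045,0,0.25]
  ],
  "gripper": [0.3,0.3,0.3,0.3,0.3,0.3,0.3,0.3]
}}

```text
time: 16.4
ee_pos: [0.5194, 0.2407, 0.1566]
tcp_rot: [-179.9, 33.3, -178.0]
wrist_force: [-0.3, -0.4, -0.5]
opening: 0.0395
```

```bash
python3 plate.py 0
```

```text
n [-0.54872097 -0.01820295  0.83580736]
t 16.4 pos [0.5194 0.2407 0.1566] rot [-179.92   33.28 -177.97] F [-0.32 -0.38 -0.47] open 0.0395 q [ 33. -22. -29.  53. -16.  27.]
xyz [-0.009 -0.004  0.038] dr [-0.0002 -0.0003  0.0018] dist 1.5851646466549087 deg 0.10681113293460794
```

{"fn": "step_arm", "kwargs": {
  "dr": [
    [0,0,0],
    [0,0,0],
    [0,0,0],
    [0,0,0],
    [0,0,0],
    [0,0,0],
    [0,0,0],
    [0,0,0]
  ],
  "xyz": [
    [-0.005,0,0.01],
    [-0.005,0,0.02],
    [-0.005,0,0.03],
    [-0.005,0,0.04],
    [-0.005,0,0.04],
    [-0.005,0,0.04],
    [-0.005,0,0.04],
    [-0.005,0,0.04]
  ],
  "gripper": [0.3,0.3,0.3,0.3,0.3,0.3,0.3,0.3]
}}

```text
time: 17.2
ee_pos: [0.5204, 0.2408, 0.1556]
tcp_rot: [-179.9, 33.3, -178.0]
wrist_force: [-2.4, 0.2, 0.5]
opening: 0.0394
```

```bash
cat > st.py <<'E'
from plate import *
import time
o=bot.get_obs();print("Fn",round(float(o["wrist_force"]@n),2),"torque tool",Ro.from_euler("xyz",o["tcp_rot"],degrees=True).inv().apply(o["torque"]).round(2),"gap",round(float(((o["ee_pos"]-C)@n-.0122)*1000),2))
go(C+n*(.0122),R)
E
python3 st.py
```

```text
Fn 1.7 torque tool [ 0.02  0.84 -0.03] gap 0.12
t 17.2 pos [0.5204 0.2408 0.1556] rot [-179.93   33.29 -177.97] F [-2.41  0.18  0.46] open 0.0394 q [ 33. -22. -29.  53. -16.  27.]
xyz [-0.002 -0.006  0.003] dr [-0.     -0.0001  0.0019] dist 0.2782947070823928 deg 0.10689447158495406
```

{"fn": "step_arm", "kwargs": {
  "dr": [
    [0,0,0],
    [0,0,0],
    [0,0,0],
    [0,0,0],
    [0,0,0],
    [0,0,0],
    [0,0,0],
    [0,0,0]
  ],
  "xyz": [
    [0,0,0.01],
    [0,0,0.02],
    [0,0,0.03],
    [0,0,0.04],
    [0,0,0.04],
    [0,0,0.04],
    [0,0,0.04],
    [0,0,0.04]
  ],
  "gripper": [0.3,0.3,0.3,0.3,0.3,0.3,0.3,0.3]
}}

```text
time: 18.0
ee_pos: [0.5213, 0.2409, 0.1542]
tcp_rot: [-179.9, 33.3, -178.0]
wrist_force: [-5.0, -0.6, 2.9]
opening: 0.0397
```

```bash
python3 st.py
```

```text
Fn 5.18 torque tool [ 0.07  0.91 -0.02] gap -1.48
t 18.0 pos [0.5213 0.2409 0.1542] rot [-179.93   33.29 -177.98] F [-4.98 -0.59  2.92] open 0.0397 q [ 33. -22. -29.  53. -16.  27.]
xyz [-0.001 -0.006 -0.037] dr [ 0.     -0.0001  0.0018] dist 1.5003624378179745 deg 0.1043326980369729
```

{"fn": "step_arm", "kwargs": {
  "dr": [
    [0,0,0],
    [0,0,0],
    [0,0,0],
    [0,0,0],
    [0,0,0],
    [0,0,0],
    [0,0,0],
    [0,0,0]
  ],
  "xyz": [
    [0,0,0.01],
    [0,0,0.02],
    [0,0,0.03],
    [0,0,0.04],
    [0,0,0.04],
    [0,0,0.04],
    [0,0,0.04],
    [0,0,0.04]
  ],
  "gripper": [0.3,0.3,0.3,0.3,0.3,0.3,0.3,0.3]
}}

```text
time: 18.8
ee_pos: [0.5221, 0.2409, 0.1529]
tcp_rot: [-179.9, 33.3, -178.0]
wrist_force: [-5.2, -0.9, 3.4]
opening: 0.0394
```

```bash
python3 st.py; python3 - <<'E'
from workcell import bot;import pickle
a=bot.camera("scene");b=bot.camera("top");pickle.dump((a,b,bot.get_obs()),open("pr.pkl","wb"))
E
python3 ov.py pr.pkl o3;python3 st.py
```

```text
Fn 5.68 torque tool [ 0.01  0.92 -0.03] gap -3.1
t 18.8 pos [0.5221 0.2409 0.1529] rot [-179.93   33.29 -177.97] F [-5.15 -0.89  3.39] open 0.0394 q [ 33. -22. -29.  53. -16.  26.]
xyz [-0.002 -0.006 -0.077] dr [-0.     -0.0001  0.0019] dist 3.1091593206280517 deg 0.1072262774946122
Fn 5.03 torque tool [0.07 0.94 0.04] gap -3.08
t 18.9 pos [0.5221 0.2409 0.1529] rot [-179.93   33.29 -177.97] F [-4.76 -0.37  2.88] open 0.039 q [ 33. -22. -29.  53. -16.  26.]
xyz [-0.002 -0.006 -0.077] dr [ 0.0001 -0.0001  0.0019] dist 3.0955652090497905 deg 0.10688131173966747
```

View pics/o3s.png

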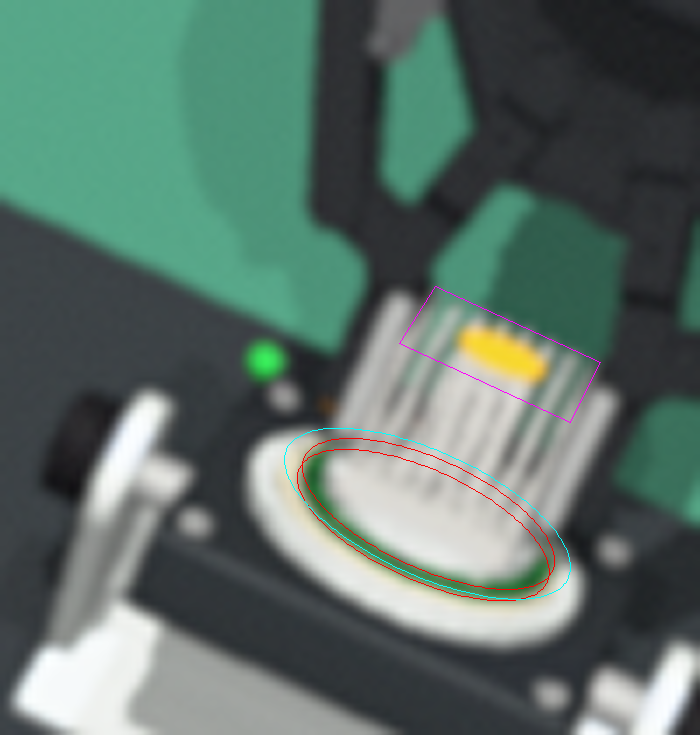

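View pics/o3t.png

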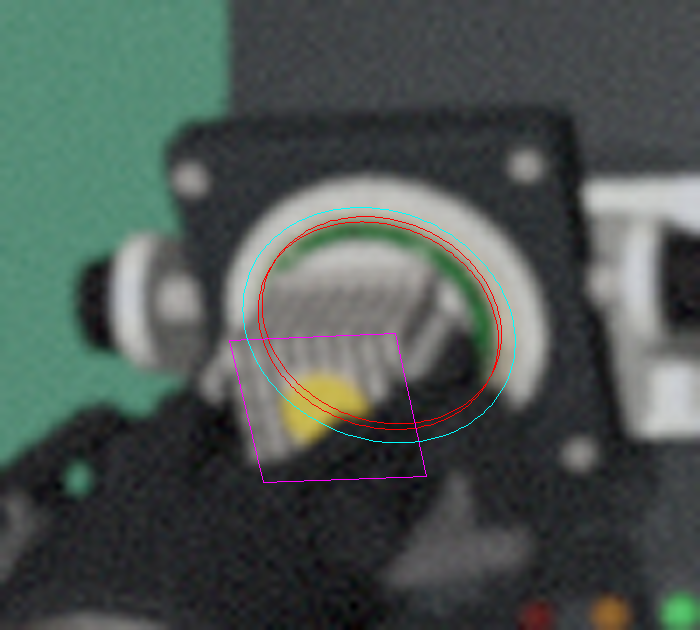

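```bash
python3 - <<'E'
from h import *
from scipy.spatial.transform import Rotation as Ro
for f in("lift.pkl","hov.pkl","hov2.pkl","pr.pkl"):
    o=load(f)[2]; R=Ro.from_euler("xyz",o["tcp_rot"],degrees=True).inv(); print(f,R.apply(o["wrist_force"]).round(2),R.apply(o["torque"]).round(3))
E
```

```text
lift.pkl [ 0.2  -0.23  1.35] [ 0.018  0.013 -0.006]
hov.pkl [-0.19  0.26  1.44] [ 0.062  0.615 -0.029]
hov2.pkl [0.21 0.35 0.45] [0.03  0.635 0.002]
pr.pkl [ 2.41 -0.21 -5.03] [0.068 0.944 0.038]
```

{"fn": "step_arm", "kwargs": {
  "dr": [
    [0,0,0],
    [0,0,0],
    [0,0,0],
    [0,0,0],
    [0,0,0],
    [0,0,0],
    [0,0,0],
    [0,0,0]
  ],
  "xyz": [
    [0,0,0.01],
    [0,0,0.02],
    [0,0,0.03],
    [0,0,0.03],
    [0,0,0.03],
    [0,0,0.03],
    [0,0,0.03],
    [0,0,0.03]
  ],
  "gripper": [0.3,0.3,0.3,0.3,0.3,0.3,0.3,0.3]
}}

```text
time: 19.7
ee_pos: [0.5228, 0.2409, 0.1519]
tcp_rot: [-179.9, 33.3, -178.0]
wrist_force: [-5.0, -1.1, 4.0]
opening: 0.0392
```

```bash
python3 st.py
```

```text
Fn 6.12 torque tool [0.1  0.99 0.04] gap -4.28
t 19.7 pos [0.5228 0.2409 0.1519] rot [-179.93   33.29 -177.97] F [-5.02 -1.13  4.  ] open 0.0392 q [ 33. -22. -29.  53. -16.  26.]
xyz [-0.002 -0.006 -0.107] dr [ 0.     -0.0002  0.0019] dist 4.288545435322438 deg 0.10687276697475954
```

```bash
python3 - <<'E'
from h import *
from workcell import bot; import pickle
from scipy.spatial.transform import Rotation as Ro
a=bot.camera("scene");b=bot.camera("top");pickle.dump((a,b,bot.get_obs()),open("pr2.pkl","wb"))
for f in("lift.pkl","hov.pkl","hov2.pkl","pr.pkl","pr2.pkl"):
    A,B,o=load(f); R=Ro.from_euler("xyz",o["tcp_rot"],degrees=True).as_matrix()
    D=o["ee_pos"]+R@[0,0,.0122-.045]
    out=[]
    for cam in(A,B):
        u=proj(cam,D)[0]; x,y=u.astype(int)
        try:
            c,n=blob(cam,(x-14,y-14,x+15,y+15),lambda r,g,b:(r>130)&(g>100)&(b<.6*r)&(r>1.05*g*.95))
            out+= [(c-u).round(2),n]
        except Exception as e: out+=[str(e)]
    print(f,out)
E
```

```text
lift.pkl [array([-1.69,  3.15]), np.int32(33), 'attempt to get argmax of an empty sequence']
hov.pkl [array([ 0.38, -0.13]), np.int32(51), array([-1.39, -0.56]), np.int32(91)]
hov2.pkl [array([0.07, 0.27]), np.int32(59), array([-1.2 , -0.52]), np.int32(74)]
pr.pkl [array([0.31, 0.18]), np.int32(59), array([-1.45, -0.48]), np.int32(68)]
pr2.pkl [array([0.41, 0.23]), np.int32(62), array([-1.28, -0.57]), np.int32(68)]
```

```bash
python3 - <<'E'
from h import *
import pickle
a,b,o=load("pr2.pkl")
A=a["image"][230:350,330:540];cv2.imwrite("pics/fin.png",cv2.resize(A,None,fx=3.7,fy=3.7,interpolation=cv2.INTER_CUBIC)[:,:,::-1])
E
```

```text
(no output)
```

View pics/fin.png

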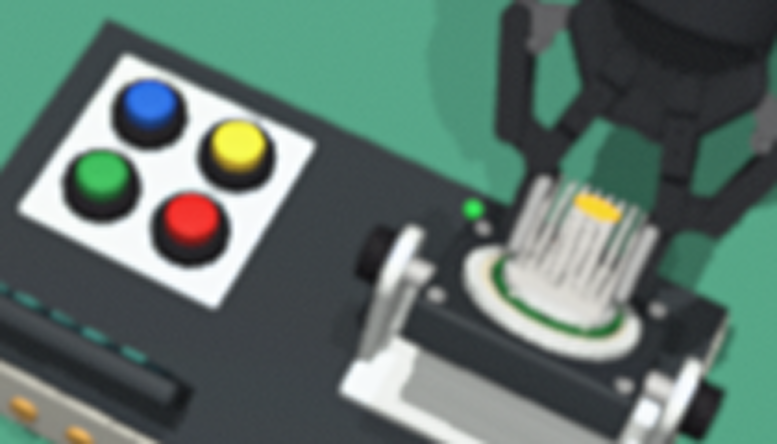

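```bash
python3 - <<'E'
from h import *
a,b,o=load("pr2.pkl")
for n,A in(("fz",a["image"][285:335,450:515]),("fzt",b["image"][220:275,115:185])):
    cv2.imwrite(f"pics/{n}.png",cv2.resize(A,None,fx=11,fy=11,interpolation=cv2.INTER_CUBIC)[:,:,::-1])
E
```

```text
(no output)
```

View pics/fz.png

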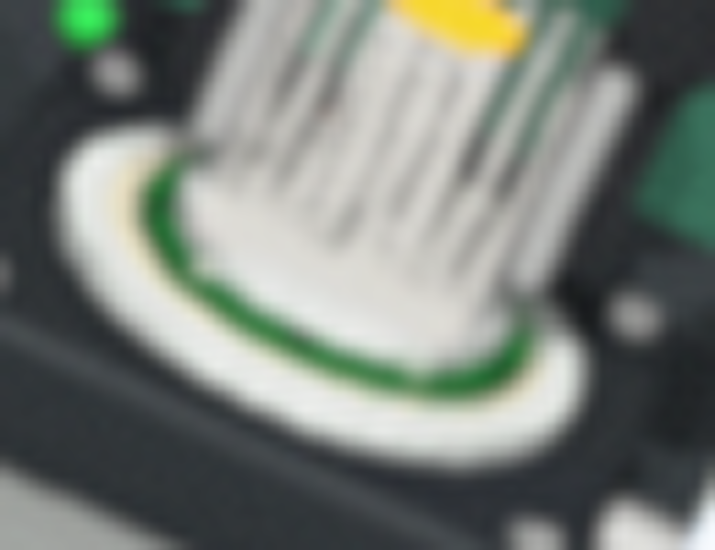

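View pics/fzt.png

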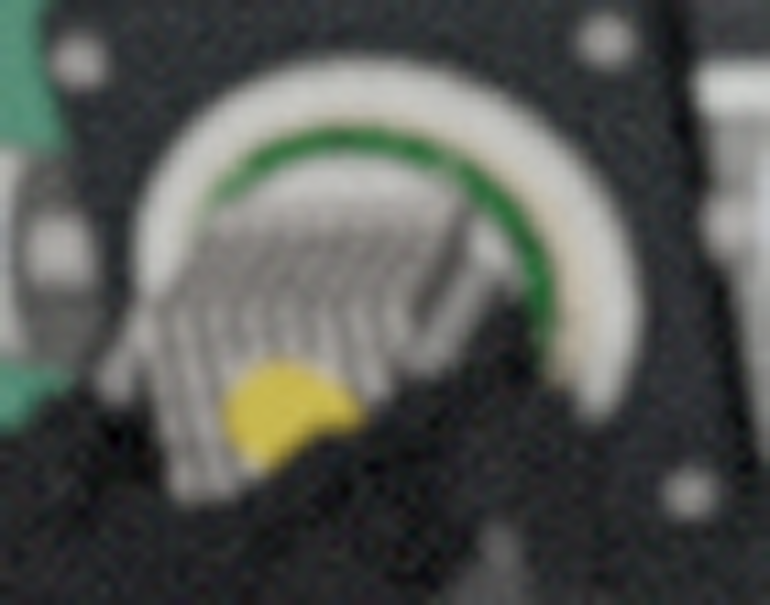

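```bash
python3 - <<'E'
from workcell import bot
o=bot.get_obs();print(o["time"],o["wrist_force"],o["opening"]);print(bot.job_done())
E
```

```text
19.8 [-5.15410368 -0.69138861  3.68236204] 0.03935100575768571
the job is handed in; nothing more can be done
None
```

I finished the job and handed it in at 19.8 s, with the module still gripped and pressed on the spring plate. No verdict was reported.

- **Keys:** I pressed yellow, then blue, then green, one at a time. Each bottomed with the fingertips at about z = 0.076 m. That is about 4.5 mm below the free key tops, which I put at about 0.0805 m from where contact force began. Yellow took 31 N on the wrist, more than needed; blue and green took about 7 N. All four keys were up again in the last picture, and the red one was never touched.
- **Module:** I gripped the yellow-dot module by its heat sink at 60 N, and the fingers closed to about 39 mm. I lifted it clear and tilted it to the measured slope of 33.3°. The dot's position in the scene view, compared with the arm's pose, stayed within 0.3 px through pressing, so the module did not turn in the grip.
- **Press:** By the arm's pose the plate is in by about 4.3 mm. The measured push of about 6.1 N along the normal agrees with that. Tool tilt matches the fitted slope to about 0.1°, but the fit itself is only good to perhaps 0.5°.
- **Centring:** The cream rim round the board suggests it sits about 1.5 mm towards +y, well inside the 7 mm limit. The scene and top cameras disagreed by up to 2 mm in x on the tester, and I used the joint fit.

Two things were not settled. A sideways force of about 2.5 N down the slope showed during pressing; I took it for friction and did not track it down. I also did not measure whether the head had moved from its set angle, though the push stayed small and its outline looked unchanged in the pictures.

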